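# Locate a link on the sloping rests of an inspection fixture

## Robot

A 6-joint arm with a two-finger parallel gripper is mounted at the origin on the work surface. World frame = base frame: x ahead of the robot, y to its left, z up, the work surface at z = 0. Lengths are in m, angles in rad, forces in N, time in s.
With the tool pointing down it reaches from about 0.35 to 0.875 m from the base axis. Payload 4.2 kg.
Tool frame: the origin (TCP) lies on the centre line of the jaws, within the pads' length; the fingertips stand 11 mm ahead of it and the grasp point (between the pads) lies 8 mm behind it; z points along the fingers, y is the direction in which the jaws open and shut (so a half turn about z gives the same grasp; the last joint's range is limited). The gripper opens to 87 mm and grips with 3 to 60 N. Pads are 19 mm wide; open, the fingers measure 117 mm over their backs; the gripper's body (75 mm by 190 mm) begins 51 mm behind the grasp point.
Start: joints at [1.54, 0.385, 0.008, 0, -1.194, -0.259], TCP at [0.179, 0.599, 0.234] pointing down, gripper open.
Joint ranges: [-3.14, 3.14], [-1.21, 2.06], [-1.07, 1.41], [-3.16, 2.05], [-2.99, -0.16], [-3.1, 3.1]. Speed limits (rad/s): [2.79, 2.79, 3.14, 3.14, 3.14, 3.14].

## Interface

Orientations are given as [roll, pitch, yaw] about the fixed x, y, z axes, in that order (R = Rz(yaw) Ry(pitch) Rx(roll)).
In Python, from plant import telemetry, viewer, workorder gives the robot as it stands.
- The arm moves only by the shell command python3 -m inch 'ROWS' [OPENING] [FORCE]. ROWS is JSON, a list that holds one entry, the list of rows, each a list of 6 numbers: the shift along the world's x, y, z in cm, then the turn, a rotation vector about the world's x, y, z in rad. A call has 1 to 12 rows; each row is the pose to reach, as a shift and turn from the pose commanded when the call began; what a row does not reach only later rows make up. A row lasts 1/10 s, in which the tool goes at most 50 mm and 8.59 degrees, less where a joint would pass 70% of its speed; a pose out of reach is approached as far as the arm can. A call with a gripper value outside its range is refused whole. OPENING is the closure in counts, from 0 (fully open) to 255 (shut), set as the call begins (- or left out, the last holds). The fingers move at their own pace and stop on an object; FORCE is the grip in N (left out, the last holds). Time passes only in rows, so rows that repeat a pose let the fingers close. It gives the time, the measured TCP pose, the force and the opening at its end, in the units of the state.
- telemetry.read_state(): the state, without advancing time (a new reading comes with each control period).
- viewer.camera(name): name is "scene" or "side" or "wrist"; returns (picture, depth): 400x640x3 uint8, red, green, blue; 400x640 float32, m along the optical axis (not along the pixel's ray), 0 where there is no reading.
- viewer.calibration(name): a dict with "fx", "fy", "cx", "cy" (pixels), "dist_coeffs" ([k1, k2, p1, p2, k3] as OpenCV has them; the pictures are not rectified), "xyz" and "attitude" of the camera in the world. Camera axes: x right, y up, looking along -z (the intrinsics and any distortion apply to the point x, -y, -z); pixel columns grow to the right and rows downward; lengths in m; the calibration is good to about 2 mm. A picture is of the moment at which its call begins: read the wrist's pose just before it. calibration takes no time and is no camera call; for the wrist camera it gives the pose at the moment of the call.
- workorder.close_job(): hands the job in, once; it reports no verdict.
The state is a dict: "time_s": time; "joint_positions": joint angles; "qvel": joint speeds; "effort": joint torques, N m; "eef_pos": TCP position; "orientation": TCP orientation; "force": force on the tool from outside, world axes, zero at the start; "moment": the same for the moment, N m; "gripper_width": finger opening in m.
Only numpy, scipy, OpenCV 4.12 (cv2) and the standard library are available. Lean on these libraries where they do the work, as an engineer would, in place of code of your own. Each camera call takes 0.05 s, during which the arm holds its last target. There are 200 camera calls.

## Task

Pick up the longer of the two aluminium links and set it down gently, boss upward and boss end lowest, across the two sloping rests of the fixture, without touching the stops yet. Then push it sideways against both side pins with about 10 newtons, and after that push it down the slope against the end stop with about 10 newtons, feeling it bear and never ramming it. Leave it lying flat on the rests, touching both pins and the end stop, and leave everything else undisturbed.

Things in the scene. Friction and masses are not known exactly. Their poses are not given: they have to be found in the camera images.
- long_link: The part: a plain aluminium link, the LONGER of two alike on the table. Flat bar 140 (x) x 36 (y) x 12 mm (z), about 0.2 kg; one round boss (30 mm diameter, 14 mm high, dark bore) on top, its axis 20 mm from the -x end. Origin: centre of the bar's underside. x runs along the bar from the boss end to the plain end, z out of the boss side.
- link_end (a point): Centre of the link's end face at the boss end (x = -70, z = 6 mm on the link). This face goes against the end stop.
- link_side_low (a point): Point on the link's +y long side, 40 mm from the middle towards the boss end (x -40, y +18, z 6 mm).
- link_side_high (a point): Point on the link's +y long side, 40 mm from the middle towards the plain end (x +40, y +18, z 6 mm).
- fixture: Fixed aluminium fixture: base plate 260 x 230 x 12 mm lying on the table, with pillars and two small red-handled toggle clamps (up to 145 mm high; not used). Origin: centre of the underside of the base plate. Of the two clamps one stands at x 100, y -50, the other at x -60, y -95 mm.
- nest: Raised sloping seat: two steel rests, each 12 mm long (x) and 50 mm wide (y -36 to +14), centred 40 mm either side of the origin along x, tops in one plane sloping 25 degrees; open between them. Origin: in that plane midway between the rests, 115 mm above the table. x points UP the slope, away from the robot, y across, z square out of the slope. Link x goes along nest x, boss end at -x.
- end_face: The end stop's face below the low rest: rigid dark steel block 34 mm wide, 24 mm high, facing up the slope, set at a different place each time (within 7 mm). Origin: centre of the face, 2 to 8 mm above the plane of the rests. Axes parallel to the nest's: x up the slope, square to the face.
- side_face: The two side pins: rigid steel pins (10 mm diameter, square to the slope, ending 18 mm above the rests' plane) 40 mm either side of the origin along x, at the nest's +y side; set at a different place each time (over 11 mm along y). Origin: midway between the pins on the line touching both on the link's side, 6 mm above the rests' plane. Axes parallel to the nest's.
- short_link: The other aluminium link, of the same shape but only 100 mm long. Not wanted: leave it. Origin: centre of its underside.
- spray_can: White and blue spray can, 52 mm diameter, 170 mm high; bystander. Origin: centre of its underside.
- bushing: Steel bushing, 44 mm outer diameter, 30 mm high; bystander. Origin: centre of its underside.
- gauge_block: Steel block 35 x 25 x 50 mm standing; bystander. Origin: centre of its underside.
- driver: Screwdriver 180 mm long, lying; bystander.
- mouse: Black computer mouse 100 x 60 x 30 mm; bystander.
Mind the look-alikes: they are no part of the job. What is shaped like the long_link but orange or turquoise is not meant.

How it is judged:
On the way, in this order (a step that is already met when the one before it is completed fails the run):
1. the gripper sets the link down, flat on the sloping rests, without dropping it and clear of the stops (z of long_link in the frame of nest between -0.003 and 0.003 m and angle between the z axis of long_link and the z axis of nest, either way round below 0.06 rad and contact force between long_link and nest above 0.3 N and contact force between the fingers and long_link above 0.5 N and contact force between long_link and side_face below 1 N and contact force between long_link and end_face below 1 N), for 0.1 s.
2. it is pushed against the side pins (more than 5 N) (z of long_link in the frame of nest between -0.003 and 0.003 m and angle between the z axis of long_link and the z axis of nest, either way round below 0.06 rad and contact force between long_link and side_face above 5 N), for 0.05 s.
3. it is pushed down the slope against the end stop (more than 5 N) (z of long_link in the frame of nest between -0.003 and 0.003 m and angle between the z axis of long_link and the z axis of nest, either way round below 0.06 rad and contact force between long_link and end_face above 5 N), for 0.05 s.
At the end, for the whole second after the job is handed in: The long link lies flat on both rests (within 3 mm and 3.4 degrees of their plane), boss upward, its boss end within 2 mm of the end stop and its side within 2 mm of the line of both side pins, released and at rest (z of long_link in the frame of nest between -0.003 and 0.003 m and angle between the z axis of long_link and the z axis of nest, either way round below 0.06 rad and x of link_end in the frame of end_face between -0.002 and 0.002 m and y of link_side_low in the frame of side_face between -0.002 and 0.002 m and y of link_side_high in the frame of side_face between -0.002 and 0.002 m and contact force between long_link and nest above 0.3 N and linear speed of long_link below 0.01 m/s and contact force between the fingers and long_link below 0.1 N); the robot touches nothing.
It fails at once if a stop, a pin or the rests are rammed (more than 40 N) (contact force between long_link and end_face above 40 N or contact force between long_link and side_face above 40 N or contact force between long_link and nest above 40 N).
It fails at once if another loose thing is moved by more than 20 mm (distance of any of short_link, spray_can, bushing, gauge_block, driver, mouse from where it was at the start of the episode above 0.02 m).
It also fails if it takes over 48 s, if anything falls off the work surface, if the arm or the gripper's body presses on something with over 40 N, if the wrist force passes 120 N, or if a joint passes its speed limit or range.

## Working session

There is one attempt and no reset: what is moved stays moved. The work goes in short steps, Python scripts to look and compute and a shell command to move; the robot and the scene stay as the last step left them, time stands still between calls to the robot, and variables do not carry over. Pictures are saved under pics/ and viewed, about 8 in all and at most 12, crops included, and the job is handed in when it is done.

```bash
ls; mkdir -p pics; cat > h.py <<'E'
import numpy as np, cv2
from scipy.spatial.transform import Rotation as R
from plant import telemetry, viewer, workorder
def Rm(a): return R.from_euler('xyz',a).as_matrix()
def grab(n):
    c=viewer.calibration(n); im,d=viewer.camera(n)
    np.savez(f'pics/{n}.npz',im=im,d=d,c=np.array(c,dtype=object)); return im,d,c
def load(n):
    z=np.load(f'pics/{n}.npz',allow_pickle=True); return z['im'],z['d'],z['c'].item()
def rays(c,uv):
    K=np.array([[c['fx'],0,c['cx']],[0,c['fy'],c['cy']],[0,0,1]])
    p=cv2.undistortPoints(np.float64(uv).reshape(-1,1,2),K,np.array(c['dist_coeffs'])).reshape(-1,2)
    return np.c_[p[:,0],-p[:,1],-np.ones(len(p))]@Rm(c['attitude']).T   # per unit depth
def on_z(c,uv,z):
    r=rays(c,uv); o=np.array(c['xyz']); return o+r*((z-o[2])/r[:,2])[:,None]
def cloud(d,c):
    v,u=np.mgrid[0:400,0:640]; r=rays(c,np.c_[u.ravel(),v.ravel()])
    return (np.array(c['xyz'])+r*d.reshape(-1,1)).reshape(400,640,3)
def save(im,name,s=1):
    cv2.imwrite(f'pics/{name}.png',cv2.resize(im[...,::-1],None,fx=s,fy=s))
def st():
    s=telemetry.read_state(); print({k:np.round(v,4).tolist() for k,v in s.items() if k not in('qvel','effort')}); return s
E
python3 - <<'E'
from h import *
st()
ims=[]
for n in('scene','side','wrist'):
    im,d,c=grab(n); print(n,c); 
    save(im,n+'0')
E
```

```text
pics
{'time_s': 0.0, 'joint_positions': [1.5396, 0.3856, 0.0066, -0.0005, -1.194, -0.2586], 'eef_pos': [0.1784, 0.5984, 0.2325], 'orientation': [3.1394, -0.0001, -0.29], 'force': [-0.2118, 0.5001, -0.2219], 'moment': [-0.0046, 0.0368, 0.0398], 'gripper_width': 0.0869}
scene {'fx': 482.65068419402706, 'fy': 482.65068419402706, 'cx': 323.01066279719805, 'cy': 197.81339163871573, 'dist_coeffs': array([-0.11737466,  0.        ,  0.        ,  0.        ,  0.        ]), 'xyz': array([0.94880013, 0.89441894, 1.40230822]), 'attitude': array([0.62753937, 0.01742811, 2.64877696])}
side {'fx': 385.1074177045833, 'fy': 385.1074177045833, 'cx': 319.8082437797647, 'cy': 195.40622902489875, 'dist_coeffs': array([-0.06896405,  0.        ,  0.        ,  0.        ,  0.        ]), 'xyz': array([ 0.23335064, -0.65028269,  0.80739565]), 'attitude': array([ 0.80644232, -0.01478047, -0.35889264])}
wrist {'fx': 346.20331187717784, 'fy': 346.20331187717784, 'cx': 313.48621188538056, 'cy': 205.09405577671856, 'dist_coeffs': array([-0.00228932,  0.        ,  0.        ,  0.        ,  0.        ]), 'xyz': array([0.25352382, 0.57550553, 0.38350223]), 'attitude': array([-0.29111769, -0.00210024, -1.8605055 ])}
```

View pics/scene0.png

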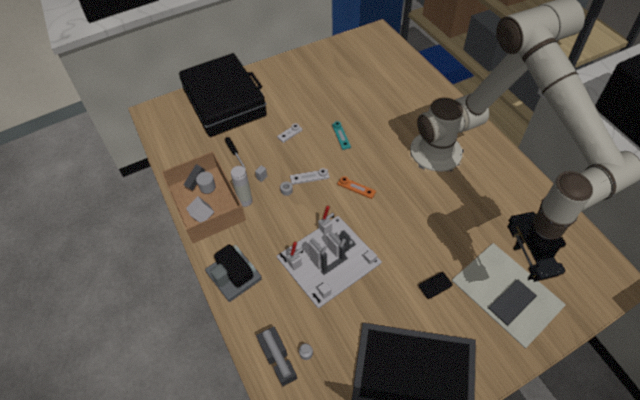

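View pics/side0.png

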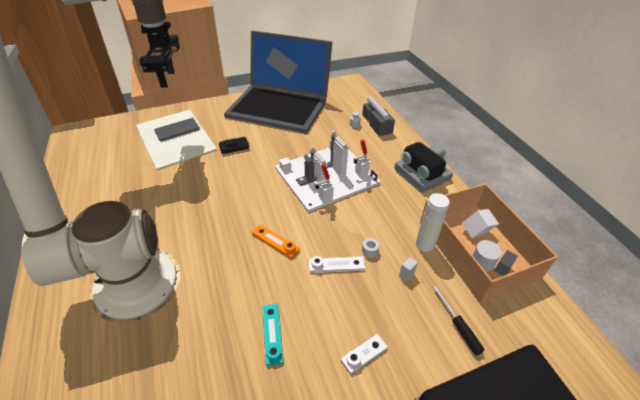

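The scene view shows the long link at (310,176) and the fixture around (328,260). The side view shows the link at (337,264) with its boss to the left at (317,264), and the short link at (365,353). Next I measure both from depth.

```bash
python3 - <<'E'
from h import *
for n,box in(('side',(300,245,375,285)),('scene',(280,160,335,190))):
    im,d,c=load(n); P=cloud(d,c); 
    u0,v0,u1,v1=box; hsv=cv2.cvtColor(im,cv2.COLOR_RGB2HSV)
    m=np.zeros((400,640),np.uint8); m[v0:v1,u0:u1]=((hsv[...,1]<50)&(hsv[...,2]>70))[v0:v1,u0:u1]*255
    k,lab,s,_=cv2.connectedComponentsWithStats(m); i=1+s[1:,4].argmax(); mm=lab==i
    q=P[mm&(d>0)]; print(n,s[i],'z pct',np.percentile(q[:,2],[5,25,50,75,95]).round(4))
    top=q[(q[:,2]>.006)]; r=cv2.minAreaRect(np.float32(top[:,:2]*1000)); print('rect mm',r, cv2.boxPoints(r).round(1).tolist())
    b=q[q[:,2]>.019]; print('boss',b.mean(0).round(4),len(b))
    # fixture
    ok=(d>0)&(hsv[...,1]<60)
    q=P[ok&(P[...,2]>.006)&(P[...,2]<.018)&(P[...,0]>.2)&(P[...,0]<1)&(np.abs(P[...,1]-.2)<.5)]
    print('plate-height pts',len(q))
    np.save(f'pics/{n}_plate.npy',q)
im,d,c=load('side'); P=cloud(d,c)
print('plate at side(290,178),(365,190),(330,200):',[P[v,u].round(3).tolist() for u,v in((290,178),(365,188),(300,192))])
a=im[125:215,265:390]; b=load('scene')[0][195:310,270:390]
a=cv2.resize(a,(790,569),interpolation=cv2.INTER_CUBIC); save(a,'fx_side')
b=cv2.resize(b,(600,575),interpolation=cv2.INTER_CUBIC); save(b,'fx_scene')
E
```

```text
side [309 256  56  17 773] z pct [0.002  0.0086 0.0099 0.0115 0.0244]
rect mm ((488.2746887207031, -122.7528305053711), (39.143409729003906, 139.67611694335938), 74.04615020751953) [[415.70001220703125, -122.4000015258789], [550.0, -160.8000030517578], [560.7999877929688, -123.0999984741211], [426.5, -84.69999694824219]]
boss [ 0.4394 -0.1091  0.0238] 95
plate-height pts 4792
scene [280 168  50  22 473] z pct [0.0005 0.0092 0.0134 0.0197 0.0317]
rect mm ((512.630126953125, -116.8595199584961), (71.09355163574219, 193.6194610595703), 86.68694305419922) [[413.8999938964844, -146.8000030517578], [607.2000122070312, -157.89999389648438], [611.2999877929688, -87.0], [418.0, -75.80000305175781]]
boss [ 0.5288 -0.1066  0.0273] 129
plate-height pts 4975
plate at side(290,178),(365,190),(330,200): [[0.476, 0.23, 0.01], [0.682, 0.115, 0.003], [0.486, 0.16, 0.009]]
```

View pics/fx_side.png

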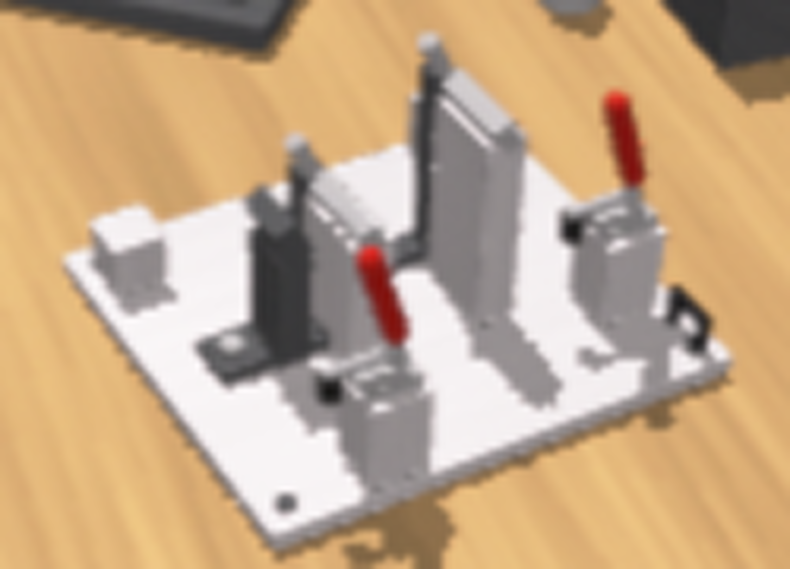

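The crop shows both rests (right of each pin), the dark end stop at (275,270) beside the low rest, and the two pins (tips at (295,150) and (430,45)). Next I work out the plate and nest pose roughly.

```bash
python3 - <<'E'
from h import *
im,d,c=load('side'); P=cloud(d,c); hsv=cv2.cvtColor(im,cv2.COLOR_RGB2HSV)
m=((hsv[...,1]<40)&(hsv[...,2]>190)&(np.abs(P[...,2]-.012)<.012)).astype(np.uint8)
m[:130]=0; m[215:]=0; m[:,:265]=0; m[:,390:]=0
r=[]
uv=np.argwhere(m)[:,::-1]; h=cv2.convexHull(np.int32(uv)).reshape(-1,2)
q=on_z(c,h,.012); r=cv2.minAreaRect(np.float32(q[:,:2]*1000)); print('plate side',r,cv2.boxPoints(r).round(0).tolist())
# corners from zoomed crop (scale 6.32)
cr=np.array([[65,258],[275,545],[730,355],[405,145]])/6.32+[265,125]
print('corners',on_z(c,cr,.012)[:,:2].round(4).tolist())
for n in('side','scene'):
    im,d,c=load(n);P=cloud(d,c)
    k=(d>0)&(P[...,2]>.06)&(P[...,2]<.2)&(np.abs(P[...,0]-.58)<.2)&(np.abs(P[...,1]-.2)<.17)
    q=P[k]; print(n,len(q)); np.save(f'pics/{n}_hi.npy',np.c_[q,im[k]])
# rest tops & pin tips from zoom crop, with depth
im,d,c=load('side');P=cloud(d,c)
for nm,(a,b) in dict(lowrest=(345,205),hirest=(485,105),pinlo=(297,150),pinhi=(430,48),stop=(270,212)).items():
    u,v=a/6.32+265,b/6.32+125; print(nm,P[int(round(v)),int(round(u))].round(4))
E
```

```text
plate side ((591.6513061523438, 212.16021728515625), (257.4904479980469, 228.1113739013672), 8.966087341308594) [[447.0, 305.0], [482.0, 79.0], [737.0, 120.0], [701.0, 345.0]]
corners [[0.4485, 0.3007], [0.4824, 0.072], [0.7368, 0.1187], [0.6484, 0.332]]
side 1053
scene 984
lowrest [0.5615 0.1931 0.0981]
hirest [0.6349 0.2027 0.1286]
pinlo [0.5478 0.2253 0.1083]
pinhi [0.6187 0.2358 0.1431]
stop [0.5256 0.1985 0.096 ]
```

```bash
cat >> h.py <<'E'
def Rt(yaw,tilt): return Rm([0,-np.radians(tilt),np.radians(yaw)])@np.diag([1.,-1,-1])
def to(p,Rg):
    s=telemetry.read_state(); dv=R.from_matrix(Rg@Rm(s['orientation']).T).as_rotvec()
    print('shift cm',((np.array(p)-s['eef_pos'])*100).round(2),'rotvec',dv.round(4))
E
python3 -c "
from h import *
to([.515,.196,.22],Rt(9,25))"
```

```text
shift cm [ 33.66 -40.25  -1.27] rotvec [-0.0275 -0.4389  0.4402]
```

```bash
python3 -m inch '[[[33.7,-40.2,-1.3,-0.0275,-0.439,0.44],[33.7,-40.2,-1.3,-0.0275,-0.439,0.44],[33.7,-40.2,-1.3,-0.0275,-0.439,0.44],[33.7,-40.2,-1.3,-0.0275,-0.439,0.44],[33.7,-40.2,-1.3,-0.0275,-0.439,0.44],[33.7,-40.2,-1.3,-0.0275,-0.439,0.44],[33.7,-40.2,-1.3,-0.0275,-0.439,0.44],[33.7,-40.2,-1.3,-0.0275,-0.439,0.44],[33.7,-40.2,-1.3,-0.0275,-0.439,0.44],[33.7,-40.2,-1.3,-0.0275,-0.439,0.44],[33.7,-40.2,-1.3,-0.0275,-0.439,0.44],[33.7,-40.2,-1.3,-0.0275,-0.439,0.44]]]'
python3 -m inch '[[[0,0,0,0,0,0],[0,0,0,0,0,0],[0,0,0,0,0,0],[0,0,0,0,0,0]]]'
python3 - <<'E'
from h import *
st(); im,d,c=grab('wrist'); print(c['xyz'],c['attitude']); save(im,'wrist1')
E
```

```text
time_s: 1.35
eef_pos: [0.5167, 0.1943, 0.2202]
orientation: [-3.14, -0.435, 0.152]
force: [-0.3, 0.4, 0.1]
gripper_width: 0.0867
time_s: 1.75
eef_pos: [0.5151, 0.1978, 0.2206]
orientation: [-3.14, -0.436, 0.159]
force: [-0.2, 0.2, -0.2]
gripper_width: 0.0871
{'time_s': 1.75, 'joint_positions': [0.7533, 0.0853, -0.6807, 0.5213, -0.4922, 0.5527], 'eef_pos': [0.5151, 0.1978, 0.2206], 'orientation': [-3.14, -0.4363, 0.1588], 'force': [-0.2242, 0.1501, -0.2116], 'moment': [-0.1506, 0.8624, 0.0018], 'gripper_width': 0.0871}
[0.52206587 0.19812941 0.39078458] [ 1.44976121e-01  1.17196974e-03 -1.41107967e+00]
```

View pics/wrist1.png

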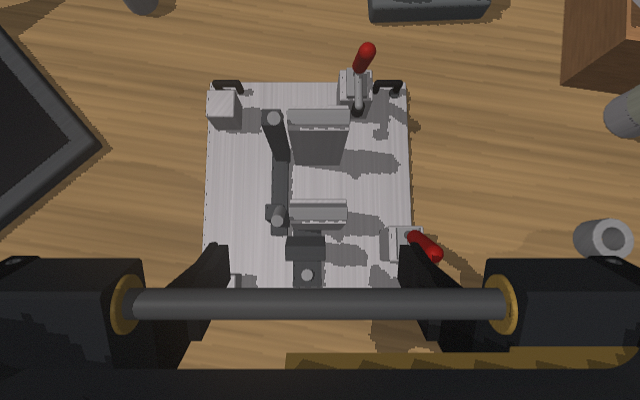

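The wrist view shows the high rest top near (318,118), the low rest near (318,210), pins at (273,118) and (276,213), and the end stop top around (305,247). A crop gives me the edges.

```bash
python3 - <<'E'
from h import *
im,d,c=load('wrist'); P=cloud(d,c)
a=cv2.resize(im[95:270,245:370],None,fx=3.4,fy=3.4,interpolation=cv2.INTER_CUBIC); save(a,'zoom1'); print(a.shape)
for u,v in((318,113),(318,118),(318,123),(318,128),(318,203),(318,207),(318,211),(318,215),(273,118),(276,211),(305,240),(305,250),(300,165)): print((u,v),P[v,u].round(4))
E
```

```text
(595, 425, 3)
(318, 113) [0.6317 0.2125 0.133 ]
(318, 118) [0.6282 0.2119 0.1317]
(318, 123) [0.6247 0.2114 0.1303]
(318, 128) [0.6239 0.2111 0.1215]
(318, 203) [0.5679 0.2018 0.0898]
(318, 207) [0.563  0.2012 0.0991]
(318, 211) [0.5596 0.2006 0.0992]
(318, 215) [0.5565 0.2001 0.0971]
(273, 118) [0.6159 0.2436 0.1488]
(276, 211) [0.5532 0.2349 0.1065]
(305, 240) [0.5341 0.2079 0.088 ]
(305, 250) [0.5255 0.2062 0.0999]
(300, 165) [0.6181 0.2292 0.0163]
```

View pics/zoom1.png

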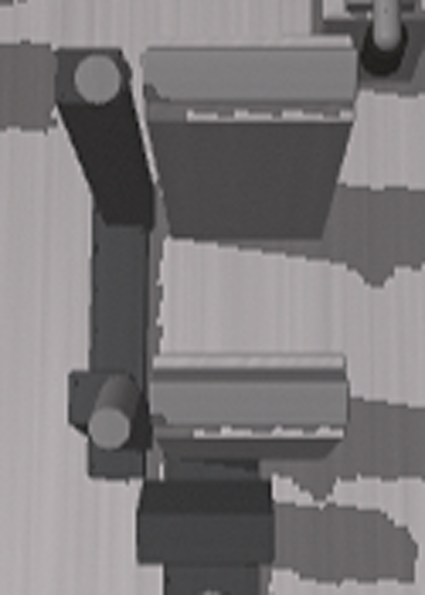

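```bash
cat > nest.py <<'E'
from h import *
im,d,c=load('wrist'); P=cloud(d,c); cam=np.array(c['xyz'])
Z=lambda q:np.array(q,float)/3.4+[245,95]-.35
hi=Z([[145,48],[355,48],[357,102],[147,102]]); lo=Z([[153,373],[347,373],[348,425],[154,425]])
q=np.vstack([P[111:123,295:344].reshape(-1,3),P[208:217,297:340].reshape(-1,3)])
w=np.linalg.svd(q-q.mean(0),full_matrices=False)
E
python3 - <<'E'
from nest import *
def hit(uv,n,p0,h=0):
    r=rays(c,uv); t=((p0-cam)@n+h)/(r@n); return cam+r*t[:,None]
# depth fit (robust: refit twice)
for _ in range(4):
    m=q.mean(0); n=np.linalg.svd(q-m,full_matrices=False)[2][2]; n*=np.sign(n[2]); e=np.abs((q-m)@n); q=q[e<max(2*np.median(e),.001)]
print('depth plane n',n.round(4),'slope',np.degrees(np.arccos(n[2])).round(2),'yaw',np.degrees(np.arctan2(-n[1],-n[0])).round(2),len(q),'resid',e.std())
for it in range(3):
    if it==0: yaw=9.;p0=m
    cy,sy=np.cos(np.radians(yaw)),np.sin(np.radians(yaw)); s,k=np.sin(np.radians(25)),np.cos(np.radians(25))
    ex=np.array([k*cy,k*sy,s]); ey=np.array([-sy,cy,0]); n=np.array([-s*cy,-s*sy,k])
    H=hit(hi,n,p0); L=hit(lo,n,p0)
    D=H.mean(0)-L.mean(0); yaw=np.degrees(np.arctan2(D[1],D[0]))
    O=(H.mean(0)+L.mean(0))/2+.011*ey
    print('yaw',yaw.round(2),'O',O.round(4),'sep',np.linalg.norm(D).round(4),'width',np.linalg.norm(H[1]-H[0]).round(4),np.linalg.norm(L[1]-L[0]).round(4),'edge yaws',[np.degrees(np.arctan2(*(-(A[1]-A[0])[:2]*[1,-1])[::1])).round(1) for A in(H,L)])
F=np.array([ex,ey,n]); print('cam in nest',(F@(cam-O)).round(4))
N=lambda uv,h:((hit(Z(uv),n,O,h)-O)@F.T*1000).round(1)
print('rests',N([[145,48],[355,48],[357,102],[147,102],[153,373],[347,373],[348,425],[154,425]],0).tolist())
print('pins tip h18',N([[97,78],[110,428]],.018).tolist())
print('stop top edge h14..20',[N([[205,513],[205,565],[137,540],[274,540]],h).tolist() for h in(.014,.017,.02)])
print('stop dark top 482 at h0',N([[205,482]],0))
for u,v in((290,250),(305,250),(318,250),(305,256),(305,241)): print((u,v),(F@(P[v,u]-O)*1000).round(1))
np.savez('pics/nest.npz',O=O,F=F)
E
```

```text
depth plane n [ 0.1452 -0.9893  0.0148] slope 89.15 yaw 98.35 951 resid 0.005333107672406369
yaw 9.28 O [0.5919 0.2168 0.1166] sep 0.0782 width 0.048 0.048 edge yaws [np.float64(-170.9), np.float64(-170.9)]
yaw 9.28 O [0.5919 0.2168 0.1166] sep 0.0782 width 0.048 0.048 edge yaws [np.float64(-170.9), np.float64(-170.8)]
yaw 9.28 O [0.5919 0.2168 0.1166] sep 0.0782 width 0.048 0.048 edge yaws [np.float64(-170.9), np.float64(-170.8)]
cam in nest [ 0.0507 -0.0072  0.2789]
rests [[45.2, 13.2, 0.0], [45.1, -34.7, 0.0], [33.0, -35.5, -0.0], [33.1, 13.0, 0.0], [-32.2, 13.1, 0.0], [-32.4, -34.8, -0.0], [-46.0, -35.4, -0.0], [-45.8, 13.2, -0.0]]
pins tip h18 [[39.3, 22.4, 18.0], [-40.3, 22.2, 18.0]]
stop top edge h14..20 [[[-63.7, 0.2, 14.0], [-77.6, 0.4, 14.0], [-70.8, 17.0, 14.0], [-70.9, -16.6, 14.0]], [[-62.4, 0.1, 17.0], [-76.1, 0.3, 17.0], [-69.4, 16.7, 17.0], [-69.5, -16.5, 17.0]], [[-61.1, 0.1, 20.0], [-74.7, 0.2, 20.0], [-68.0, 16.4, 20.0], [-68.1, -16.4, 20.0]]]
stop dark top 482 at h0 [[-61.2   0.5  -0. ]]
(290, 250) [-68.2  12.8  12.9]
(305, 250) [-68.    0.2  13.3]
(318, 250) [-67.8 -10.6  13.8]
(305, 256) [-73.5   0.3  13.2]
(305, 241) [-65.2   0.5   0.7]
```

Nest pose is consistent: O≈(0.592, 0.217, 0.115), yaw 9.3°, pin line at y≈17.5 mm and end face at x≈-64 mm. Next I go over the link.

```bash
python3 -c "
from h import *
to([.4835,-.1214,.16],Rt(-16,0))"
```

```text
shift cm [ -3.17 -31.91  -6.06] rotvec [ 0.0249  0.4391 -0.4312]
```

```bash
python3 -m inch '[[[-3.2,-31.9,-4,0.025,0.439,-0.431],[-3.2,-31.9,-4,0.025,0.439,-0.431],[-3.2,-31.9,-4,0.025,0.439,-0.431],[-3.2,-31.9,-4,0.025,0.439,-0.431],[-3.2,-31.9,-4,0.025,0.439,-0.431],[-3.2,-31.9,-4,0.025,0.439,-0.431],[-3.2,-31.9,-6.1,0.025,0.439,-0.431],[-3.2,-31.9,-6.1,0.025,0.439,-0.431],[-3.2,-31.9,-6.1,0.025,0.439,-0.431],[-3.2,-31.9,-6.1,0.025,0.439,-0.431],[-3.2,-31.9,-6.1,0.025,0.439,-0.431],[-3.2,-31.9,-6.1,0.025,0.439,-0.431]]]'
python3 - <<'E'
from h import *
st(); im,d,c=grab('wrist'); save(im,'wrist2')
hsv=cv2.cvtColor(im,cv2.COLOR_RGB2HSV); P=cloud(d,c)
m=(np.abs(P[...,2]-.012)<.006)&(hsv[...,1]<60)&(np.hypot(P[...,0]-.488,P[...,1]+.123)<.09)
q=on_z(c,np.argwhere(m)[:,::-1],.012); r=cv2.minAreaRect(np.float32(q[:,:2]*1000)); print(m.sum(),r,cv2.boxPoints(r).round(1).tolist())
b=P[(np.abs(P[...,2]-.026)<.004)&(np.hypot(P[...,0]-.44,P[...,1]+.109)<.03)&(d>0)]; print('boss',b.mean(0),len(b),(b.min(0)+b.max(0))/2)
E
```

```text
time_s: 3.0
eef_pos: [0.4842, -0.1211, 0.1603]
orientation: [-3.142, -0.002, -0.279]
force: [-0.1, -0.2, -0.3]
gripper_width: 0.087
{'time_s': 3.0, 'joint_positions': [0.0812, 0.2415, -0.403, 0.0006, -0.9248, 1.2106], 'eef_pos': [0.4842, -0.1211, 0.1603], 'orientation': [-3.1415, -0.0016, -0.2786], 'force': [-0.0687, -0.2027, -0.3323], 'moment': [0.0288, 0.0186, 0.0023], 'gripper_width': 0.087}
5260 ((498.43572998046875, -117.5898208618164), (48.93708801269531, 156.52081298828125), 74.92276763916016) [[416.5, -120.9000015258789], [567.5999755859375, -161.60000610351562], [580.4000244140625, -114.30000305175781], [429.20001220703125, -73.5999984741211]]
boss [ 0.44067227 -0.10626365  0.02584607] 824 [ 0.4397393  -0.10615619  0.02534822]
```

View pics/wrist2.png

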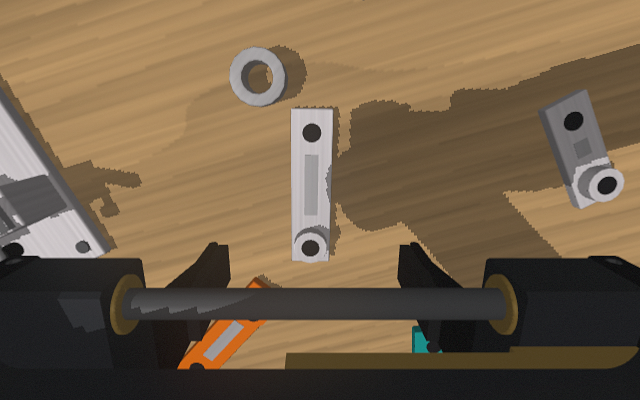

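Wrist view: the link runs vertically from (291,108)–(333,110) to v≈261, with the boss at (311,247) at the robot end. The bushing at (257,76) and the orange link are clear of the fingers' landing spots.

```bash
python3 - <<'E'
from h import *
im,d,c=load('wrist')
print('corners',on_z(c,[[291,108.5],[333,109.5],[291,260.5],[329,260.5]],.012).round(4)[:,:2].tolist())
hsv=cv2.cvtColor(im,cv2.COLOR_RGB2HSV)
m=np.uint8((hsv[...,1]<35)&(hsv[...,2]>120))*255; 
m[:,:270]=0;m[:,350:]=0;m[:95]=0;m[262:]=0
k,lab,s,_=cv2.connectedComponentsWithStats(m); i=1+s[1:,4].argmax(); print(s[i])
rows=[];
for v in range(118,216,6):
    u=np.where(lab[v]==i)[0]
    if len(u): rows.append((u.min(),u.max()+1,v))
rows=np.array(rows,float); L=on_z(c,rows[:,[0,2]]-[.5,0],.012); Rr=on_z(c,rows[:,[1,2]]-[.5,0],.012)
for q in(L,Rr): f=np.polyfit(q[:,0],q[:,1],1); print('yaw',np.degrees(np.arctan(f[0])).round(2),'y at x=.4835',np.polyval(f,.4835).round(4))
b=on_z(c,[[310.5,247]],.026);print('bore',b)
E
```

```text
corners [[0.5593, -0.124], [0.5489, -0.1574], [0.4266, -0.0834], [0.4167, -0.118]]
[ 291  108   42  154 5275]
yaw -17.03 y at x=.4835 -0.1003
yaw -17.32 y at x=.4835 -0.137
bore [[ 0.4406676  -0.10676225  0.026     ]]
```

```bash
python3 -c "
from h import *
to([.4835,-.1193,.0135],Rt(-17,0))"
```

```text
shift cm [ -0.05   0.19 -14.67] rotvec [ 0.0004  0.0012 -0.0179]
```

```bash
python3 -m inch '[[[-0.05,0.19,-4,0,0,-0.018],[-0.05,0.19,-8,0,0,-0.018],[-0.05,0.19,-11,0,0,-0.018],[-0.05,0.19,-12.5,0,0,-0.018],[-0.05,0.19,-12.5,0,0,-0.018],[-0.05,0.19,-12.5,0,0,-0.018],[-0.05,0.19,-12.5,0,0,-0.018]]]'; python3 -c "
from h import *
to([.4835,-.1193,.0135],Rt(-17,0))"
```

```text
time_s: 3.75
eef_pos: [0.4843, -0.12, 0.0359]
orientation: [-3.141, -0.003, -0.298]
force: [0.3, -0.1, -0.2]
gripper_width: 0.087
shift cm [-0.08  0.07 -2.24] rotvec [0.0004 0.0028 0.0012]
```

```bash
python3 -m inch '[[[-0.05,0.05,-1.2,0,0.002,0],[-0.05,0.05,-2,0,0.002,0],[-0.05,0.05,-2.2,0,0.002,0],[-0.05,0.05,-2.2,0,0.002,0],[-0.05,0.05,-2.2,0,0.002,0]]]'; python3 -m inch '[[[0,0,0,0,0,0],[0,0,0,0,0,0],[0,0,0,0,0,0],[0,0,0,0,0,0],[0,0,0,0,0,0],[0,0,0,0,0,0],[0,0,0,0,0,0],[0,0,0,0,0,0],[0,0,0,0,0,0],[0,0,0,0,0,0]]]' 255 25
```

```text
time_s: 4.25
eef_pos: [0.4827, -0.1197, 0.0125]
orientation: [3.14, 0.002, -0.298]
force: [0.0, -0.9, -0.1]
gripper_width: 0.0872
time_s: 5.25
eef_pos: [0.4827, -0.1196, 0.0126]
orientation: [3.141, 0.002, -0.299]
force: [0.0, 0.8, 0.8]
gripper_width: 0.0356
```

```bash
python3 -m inch '[[[0,0,1,0,0,0],[0,0,3,0,0,0],[0,0,7,0,0,0],[0,0,12,0,0,0],[0,0,17,0,0,0],[0,0,20,0,0,0],[0,0,20,0,0,0],[0,0,20,0,0,0],[0,0,20,0,0,0]]]'
python3 - <<'E'
from h import *
st()
O=np.array([.5923,.2169,.115]); z=np.load('pics/nest.npz'); F=z['F']; print(F.round(4))
# goal: link centre at nest (14,-8.5,0)mm; TCP at link x -5.5, z +12.6 ; hover 45 mm above
for h in(.045,.010):
    to(O+F.T@np.array([.014-.0055,-.0085,.0126+h]),Rt(9.28,25))
E
```

```text
time_s: 6.15
eef_pos: [0.481, -0.1196, 0.2108]
orientation: [3.14, 0.006, -0.299]
force: [0.0, -0.5, -2.7]
gripper_width: 0.0352
{'time_s': 6.15, 'joint_positions': [0.0843, 0.1868, -0.3325, -0.0006, -1.0578, 1.1878], 'eef_pos': [0.481, -0.1196, 0.2108], 'orientation': [3.1397, 0.006, -0.299], 'force': [0.0041, -0.5408, -2.6614], 'moment': [-0.0233, -0.0417, -0.0499], 'gripper_width': 0.0352}
[[ 0.8944  0.1461  0.4226]
 [-0.1613  0.9869  0.    ]
 [-0.4171 -0.0681  0.9063]]
shift cm [ 9.63 32.54 -4.  ] rotvec [-0.0287 -0.4454  0.4538]
shift cm [11.09 32.78 -7.17] rotvec [-0.0287 -0.4454  0.4538]
```

```bash
python3 -m inch '[[[1,4,0,-0.003,-0.05,0.05],[3,8,0,-0.01,-0.15,0.15],[4.5,12.5,0,-0.015,-0.25,0.25],[6,17,0,-0.02,-0.35,0.35],[8,22,0,-0.0287,-0.445,0.454],[9,26,0,-0.0287,-0.445,0.454],[9.6,30,0,-0.0287,-0.445,0.454],[9.6,32.5,0,-0.0287,-0.445,0.454],[9.6,32.5,-2,-0.0287,-0.445,0.454],[9.6,32.5,-2,-0.0287,-0.445,0.454],[9.6,32.5,-2,-0.0287,-0.445,0.454],[9.6,32.5,-2,-0.0287,-0.445,0.454]]]'
python3 - <<'E'
from h import *
s=st(); im,d,c=grab('wrist'); save(im,'wrist3')
for n in('side','scene'): grab(n)
O=np.array([.5923,.2169,.115]); F=np.load('pics/nest.npz')['F']
to(O+F.T@np.array([.0085,-.0085,.0126+.010]),Rt(9.28,25))
print('tcp in nest mm',(F@(np.array(s['eef_pos'])-O)*1000).round(1))
E
```

```text
time_s: 7.35
eef_pos: [0.5787, 0.2048, 0.1925]
orientation: [-3.141, -0.44, 0.162]
force: [0.6, 0.4, -1.6]
gripper_width: 0.0358
{'time_s': 7.35, 'joint_positions': [0.6691, 0.2195, -0.599, 0.5375, -0.4152, 0.6059], 'eef_pos': [0.5787, 0.2048, 0.1925], 'orientation': [-3.1414, -0.4398, 0.1622], 'force': [0.5696, 0.3901, -1.5651], 'moment': [-0.1991, 1.0914, -0.0079], 'gripper_width': 0.0358}
shift cm [ 1.29  0.32 -5.43] rotvec [-0.0019  0.0047 -0.0003]
tcp in nest mm [18.8 -9.7 76.8]
```

View pics/wrist3.png

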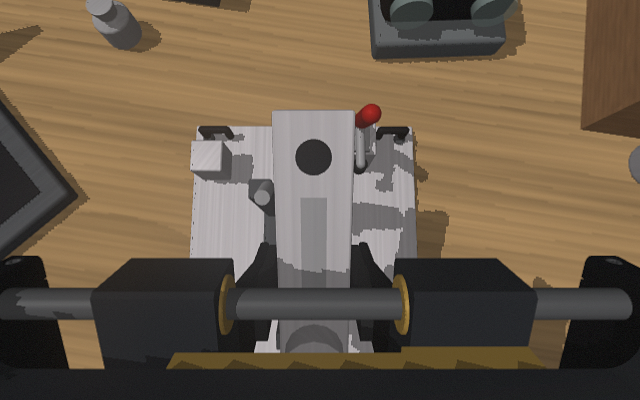

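The link is held straight between the fingers, spanning (272–355, v 112) down to the boss at v≈340, and the high pin is visible at (262,195). Next I check the held tilt from depth, then descend.

```bash
python3 - <<'E'
from h import *
im,d,c=load('wrist'); P=cloud(d,c); cam=np.array(c['xyz'])
O=np.array([.5923,.2169,.115]); F=np.load('pics/nest.npz')['F']
Q=((P-O)@F.T*1000)
for vs in((118,135),(180,240)):
    q=Q[vs[0]:vs[1],285:345].reshape(-1,3); q=q[np.isfinite(q).all(1)]; print(vs,np.median(q,0).round(1))
q=np.vstack([Q[118:135,285:345].reshape(-1,3),Q[180:260,282:298].reshape(-1,3),Q[180:260,330:345].reshape(-1,3)])
A=np.c_[q[:,:2],np.ones(len(q))]; k=np.linalg.lstsq(A,q[:,2],rcond=None)[0]; print('slope x,y deg',np.degrees(k[:2]).round(2),'z0',k[2].round(1))
# edges on link top plane
g=cv2.cvtColor(im,cv2.COLOR_RGB2GRAY).astype(int)
def N(uv):
    r=rays(c,uv)@F.T; o=F@(cam-O); zz=k[2]/1000; return (o+r*((zz-o[2])/r[:,2])[:,None])*1000
print('corners top-left/right',N([[272,111.5],[355.5,111.5],[351,255],[276.5,240]]).round(1).tolist())
E
```

```text
(118, 135) [ 86.9 -10.7  76.7]
(180, 240) [ 49.6 -10.5  76.7]
slope x,y deg [1.35 0.07] z0 75.5
corners top-left/right [[92.9, 7.5, 75.5], [92.9, -28.1, 75.5], [26.2, -28.3, 75.5], [34.0, 7.3, 75.5]]
```

```bash
python3 - <<'E'
from h import *
F=np.load('pics/nest.npz')['F']; print((F.T@[-.9,.15,-5.5]).round(3),'unit cm/mm: x',(F[0]/10).round(4),'y',(F[1]/10).round(4),'n',(F[2]/10).round(4))
E
```

```text
[ 1.465  0.391 -5.365] unit cm/mm: x [0.0894 0.0146 0.0423] y [-0.0161  0.0987  0.    ] n [-0.0417 -0.0068  0.0906]
```

```bash
python3 -m inch '[[[-0.7,-0.05,-0.5,-0.001,0.004,0],[-0.3,0.05,-1.5,-0.001,0.004,0],[0.2,0.15,-2.6,-0.001,0.004,0],[0.7,0.25,-3.7,-0.001,0.004,0],[1.1,0.33,-4.6,-0.001,0.004,0],[1.47,0.39,-5.37,-0.001,0.004,0],[1.47,0.39,-5.37,-0.001,0.004,0],[1.47,0.39,-5.37,-0.001,0.004,0],[1.47,0.39,-5.37,-0.001,0.004,0],[1.47,0.39,-5.37,-0.001,0.004,0]]]'
cat >> h.py <<'E'
def nst(t=True):
    s=telemetry.read_state(); O=np.array([.5923,.2169,.115]); F=np.load('pics/nest.npz')['F']
    print(round(s['time_s'],2),'tcp nest mm',(F@(np.array(s['eef_pos'])-O)*1000).round(2),'F nest',(F@s['force']).round(2),'tilt',np.degrees(R.from_matrix(Rm(s['orientation']).T@Rt(9.28,25)).as_rotvec()).round(2),'w',round(s['gripper_width'],4))
E
python3 -c "
from h import *
nst()"
```

```text
time_s: 8.5
eef_pos: [0.5934, 0.2096, 0.1397]
orientation: [-3.141, -0.437, 0.163]
force: [-0.1, 0.2, -1.8]
gripper_width: 0.0357
8.5 tcp nest mm [10.32 -7.38 22.39] F nest [-0.84  0.17 -1.63] tilt [-0.07 -0.05  0.04] w 0.0357
```

```bash
python3 -m inch '[[[0.08,0.014,-0.18,0,0,0],[0.17,0.027,-0.36,0,0,0],[0.25,0.04,-0.54,0,0,0],[0.25,0.04,-0.54,0,0,0],[0.25,0.04,-0.54,0,0,0]]]'; python3 -c "
from h import *
nst()"
python3 -m inch '[[[0.02,0.003,-0.045,0,0,0],[0.042,0.007,-0.09,0,0,0],[0.042,0.007,-0.09,0,0,0]]]'; python3 -c "
from h import *
nst()"
```

```text
time_s: 9.0
eef_pos: [0.5957, 0.2094, 0.1332]
orientation: [3.142, -0.436, 0.163]
force: [0.4, -0.1, -1.2]
gripper_width: 0.0359
9.0 tcp nest mm [ 9.69 -7.94 15.59] F nest [-0.21 -0.12 -1.26] tilt [-0.02  0.04  0.04] w 0.0359
time_s: 9.3
eef_pos: [0.5962, 0.2097, 0.1325]
orientation: [-3.142, -0.436, 0.163]
force: [0.1, -0.4, -2.5]
gripper_width: 0.0359
9.3 tcp nest mm [ 9.79 -7.77 14.72] F nest [-0.98 -0.38 -2.27] tilt [-0.03  0.02  0.05] w 0.0359
```

```bash
for i in 1 2 3; do python3 -m inch '[[[0.021,0.003,-0.045,0,0,0],[0.021,0.003,-0.045,0,0,0]]]' >/dev/null; python3 -c "
from h import *
nst()"; done
```

```text
9.5 tcp nest mm [ 9.83 -7.75 14.25] F nest [-0.4  -0.72 -2.11] tilt [-0.03  0.02  0.05] w 0.0358
9.7 tcp nest mm [ 9.79 -7.77 13.73] F nest [-0.62 -1.06 -1.33] tilt [-0.03  0.02  0.05] w 0.036
9.9 tcp nest mm [ 9.8  -7.79 13.21] F nest [-0.83 -1.66 -2.23] tilt [-0.03  0.02  0.05] w 0.0355
```

```bash
for i in 1 2; do python3 -m inch '[[[0.021,0.003,-0.045,0,0,0],[0.021,0.003,-0.045,0,0,0]]]' >/dev/null; python3 -c "
from h import *
nst()"; done; python3 -m inch '[[[0,0,0,0,0,0],[0,0,0,0,0,0]]]' >/dev/null;  python3 -c "
from h import *
nst()"
```

```text
10.1 tcp nest mm [ 9.81 -7.8  12.72] F nest [-1.55  0.22 -2.08] tilt [-0.03  0.02  0.05] w 0.0355
10.3 tcp nest mm [ 9.89 -7.77 12.49] F nest [-1.31  0.14  1.41] tilt [-0.03  0.    0.05] w 0.036
10.5 tcp nest mm [ 9.87 -7.79 12.48] F nest [-3.44 -0.77  1.71] tilt [-0.03  0.01  0.05] w 0.0357
```

```bash
python3 -m inch '[[[0.008,0.001,-0.018,0,0,0],[0.008,0.001,-0.018,0,0,0],[0.008,0.001,-0.018,0,0,0],[0.008,0.001,-0.018,0,0,0]]]' >/dev/null;  python3 - <<'E'
from h import *
nst()
im,d,c=grab('side'); a=cv2.resize(im[120:215,270:395],(790,600),interpolation=cv2.INTER_CUBIC); save(a,'side4'); grab('wrist'); save(load('wrist')[0],'wrist4')
E
```

```text
10.9 tcp nest mm [ 9.86 -7.79 12.42] F nest [-3.28  0.08  5.95] tilt [-0.03 -0.    0.05] w 0.0359
```

View pics/side4.png

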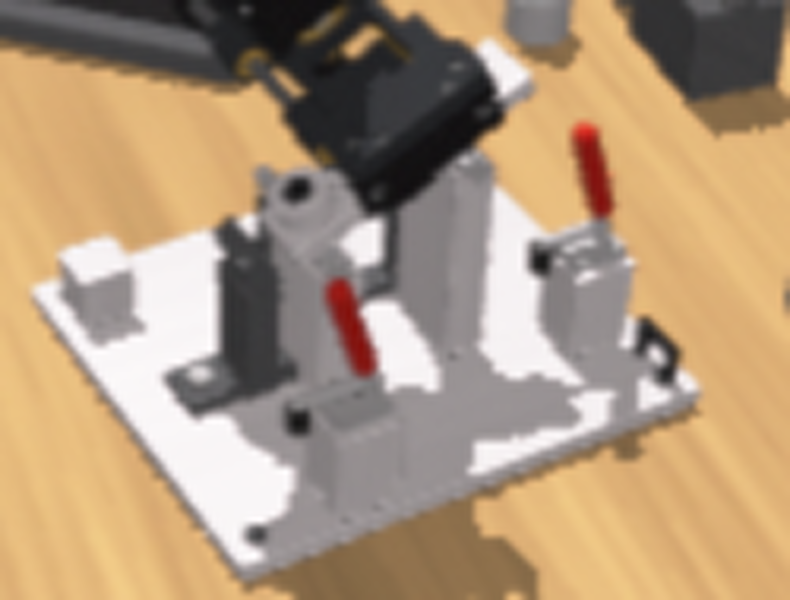

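The link sits on the rests with its boss at (300,190) in the crop, and a gap remains to the end stop at (250,240). Next comes the slide sideways.

```bash
python3 -m inch '[[[-0.02,0.1,0.012,0,0,0],[-0.04,0.2,0.012,0,0,0],[-0.056,0.3,0.012,0,0,0],[-0.073,0.4,0.012,0,0,0],[-0.08,0.45,0.012,0,0,0],[-0.08,0.45,0.012,0,0,0]]]' >/dev/null; python3 -c "
from h import *
nst()"; for i in 1 2 3; do python3 -m inch '[[[-0.008,0.05,0,0,0,0],[-0.008,0.05,0,0,0,0]]]' >/dev/null; python3 -c "
from h import *
nst()"; done
```

```text
11.6 tcp nest mm [10.13 -3.43 12.45] F nest [-0.72 -4.63  5.74] tilt [ 0.   -0.01  0.03] w 0.0358
11.8 tcp nest mm [10.09 -2.9  12.43] F nest [-1.07 -4.31  6.05] tilt [-0.   -0.    0.03] w 0.0358
12.0 tcp nest mm [10.09 -2.37 12.44] F nest [ 0.02 -3.74  5.85] tilt [-0.01 -0.    0.03] w 0.0357
12.2 tcp nest mm [10.07 -1.88 12.44] F nest [-0.69 -3.79  6.06] tilt [-0.   -0.    0.03] w 0.0356
```

```bash
python3 -m inch '[[[-0.008,-0.001,0.018,0,0,0],[-0.008,-0.001,0.018,0,0,0]]]' >/dev/null; python3 -c "
from h import *
nst()"; for i in 1 2 3; do python3 -m inch '[[[-0.006,0.035,0,0,0,0],[-0.006,0.035,0,0,0,0]]]' >/dev/null; python3 -c "
from h import *
nst()"; done
```

```text
12.4 tcp nest mm [10.05 -1.47 12.47] F nest [-0.3  -3.15  4.17] tilt [-0.05 -0.    0.05] w 0.0357
12.6 tcp nest mm [10.   -1.2  12.45] F nest [ 0.24 -3.67  4.63] tilt [-0.04  0.01  0.05] w 0.0362
12.8 tcp nest mm [ 9.94 -0.87 12.45] F nest [-0.51 -3.37  5.68] tilt [-0.04  0.01  0.05] w 0.0359
13.0 tcp nest mm [ 9.9  -0.56 12.47] F nest [-0.55 -2.84  4.36] tilt [-0.03  0.01  0.05] w 0.0361
```

```bash
for i in 1 2 3; do python3 -m inch '[[[-0.005,0.03,0,0,0,0],[-0.005,0.03,0,0,0,0]]]' >/dev/null; python3 -c "
from h import *
nst()"; done
```

```text
13.2 tcp nest mm [ 9.88 -0.3  12.47] F nest [-0.59 -4.1   4.48] tilt [-0.03  0.01  0.05] w 0.0356
13.4 tcp nest mm [ 9.81 -0.04 12.45] F nest [ 0.02 -2.86  4.83] tilt [-0.02  0.02  0.04] w 0.0353
13.6 tcp nest mm [9.800e+00 1.000e-02 1.245e+01] F nest [ 0.3  -4.58  5.42] tilt [0.   0.03 0.03] w 0.0357
```

```bash
for i in 1 2; do python3 -m inch '[[[-0.003,0.02,0,0,0,0],[-0.003,0.02,0,0,0,0]]]' >/dev/null; python3 -c "
from h import *
nst()"; done
```

```text
13.8 tcp nest mm [ 9.77  0.05 12.43] F nest [ 0.75 -4.94  5.16] tilt [0.02 0.03 0.02] w 0.0358
14.0 tcp nest mm [ 9.78  0.1  12.45] F nest [-0.42 -5.39  4.31] tilt [0.04 0.03 0.  ] w 0.0357
```

```bash
for i in 1 2 3; do python3 -m inch '[[[-0.006,0.04,0,0,0,0],[-0.006,0.04,0,0,0,0]]]' >/dev/null; python3 -c "
from h import *
nst()"; done
```

```text
14.2 tcp nest mm [ 9.77  0.21 12.45] F nest [ 0.09 -5.19  5.48] tilt [ 0.07  0.04 -0.03] w 0.0358
14.4 tcp nest mm [ 9.76  0.26 12.45] F nest [ 1.21 -6.57  5.14] tilt [ 0.1   0.05 -0.06] w 0.0356
14.6 tcp nest mm [ 9.7   0.3  12.44] F nest [ 0.52 -6.22  4.87] tilt [ 0.14  0.06 -0.09] w 0.0353
```

```bash
for i in 1 2 3; do python3 -m inch '[[[-0.006,0.04,0,0,0,0],[-0.012,0.08,0,0,0,0],[-0.012,0.08,0,0,0,0]]]' >/dev/null; python3 -c "
from h import *
nst()"; done
```

```text
14.9 tcp nest mm [ 9.66  0.35 12.42] F nest [ 0.76 -8.62  5.54] tilt [ 0.22  0.08 -0.14] w 0.0354
15.2 tcp nest mm [ 9.65  0.41 12.45] F nest [ 1.7  -9.95  5.02] tilt [ 0.31  0.1  -0.18] w 0.0356
15.5 tcp nest mm [ 9.62  0.43 12.46] F nest [  2.55 -12.74   5.07] tilt [ 0.39  0.12 -0.22] w 0.0357
```

```bash
python3 -m inch '[[[-0.006,0.04,0,0,0,0],[-0.01,0.06,0,0,0,0],[-0.01,0.06,0,0,0,0],[-0.01,0.06,0,0,0,0]]]' >/dev/null; python3 -c "
from h import *
nst(); grab('wrist'); im=load('wrist')[0]; save(im[60:340,190:450],'wrist5',2)"
```

```text
15.9 tcp nest mm [ 9.64  0.49 12.48] F nest [  2.85 -13.69   5.78] tilt [ 0.45  0.12 -0.25] w 0.0355
```

View pics/wrist5.png

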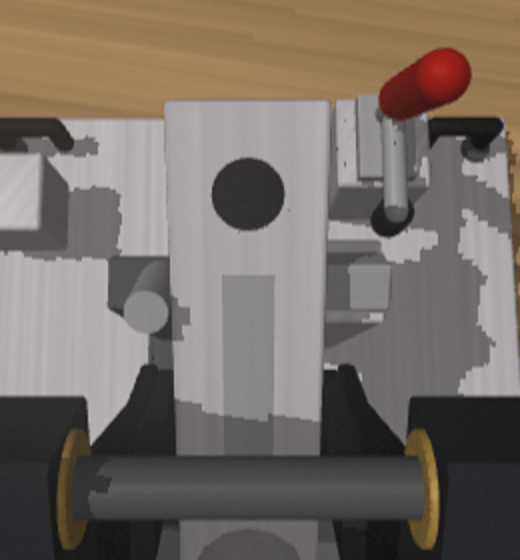

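The high pin, at (147,312) in the crop, meets the link's left edge; the small gap seen matches parallax. Wrist force is about 13.7 N, of which roughly 3 N is sliding friction. I ease the side load partly and slide down the slope.

```bash
python3 -m inch '[[[0.02,-0.15,0,0,0,0],[-0.07,-0.165,-0.042,0,0,0],[-0.16,-0.18,-0.085,0,0,0],[-0.25,-0.194,-0.127,0,0,0],[-0.34,-0.209,-0.169,0,0,0],[-0.43,-0.224,-0.212,0,0,0],[-0.43,-0.224,-0.212,0,0,0]]]' >/dev/null; python3 -c "
from h import *
nst()";  for i in 1 2; do python3 -m inch '[[[-0.045,-0.007,-0.021,0,0,0],[-0.09,-0.015,-0.042,0,0,0],[-0.09,-0.015,-0.042,0,0,0]]]' >/dev/null; python3 -c "
from h import *
nst()"; done
```

```text
16.65 tcp nest mm [ 5.82  0.41 12.46] F nest [  4.38 -10.7    2.1 ] tilt [ 0.29  0.01 -0.21] w 0.0358
16.95 tcp nest mm [ 4.95  0.43 12.46] F nest [ 5.44 -9.9   0.88] tilt [ 0.29  0.   -0.22] w 0.036
17.25 tcp nest mm [ 4.    0.41 12.48] F nest [  4.24 -11.44   1.61] tilt [ 0.29 -0.01 -0.22] w 0.0357
```

```bash
for i in 1 2 3 4 5; do python3 -m inch '[[[-0.045,-0.007,-0.021,0,0,0],[-0.045,-0.007,-0.021,0,0,0]]]' >/dev/null; python3 -c "
from h import *
nst()"; done
```

```text
17.45 tcp nest mm [ 3.5   0.43 12.49] F nest [  5.81 -10.98   1.48] tilt [ 0.3  -0.01 -0.22] w 0.0354
17.65 tcp nest mm [ 3.    0.46 12.46] F nest [  6.33 -10.14  -0.07] tilt [ 0.3  -0.01 -0.22] w 0.0353
17.85 tcp nest mm [ 2.53  0.46 12.46] F nest [  5.71 -10.08   0.07] tilt [ 0.3  -0.01 -0.22] w 0.0356
18.05 tcp nest mm [ 2.02  0.45 12.48] F nest [  4.65 -11.04   0.84] tilt [ 0.3  -0.01 -0.22] w 0.0356
18.25 tcp nest mm [ 1.54  0.45 12.48] F nest [  4.83 -10.46   1.1 ] tilt [ 0.3  -0.01 -0.23] w 0.0354
```

```bash
for i in 1 2 3 4; do python3 -m inch '[[[-0.036,-0.006,-0.018,0,0,0],[-0.036,-0.006,-0.018,0,0,0]]]' >/dev/null; python3 -c "
from h import *
nst()"; done
```

```text
18.45 tcp nest mm [ 1.18  0.45 12.46] F nest [  5.77 -11.42   0.28] tilt [ 0.3  -0.02 -0.23] w 0.0356
18.65 tcp nest mm [ 0.8   0.42 12.46] F nest [  5.62 -10.     1.19] tilt [ 0.3  -0.02 -0.23] w 0.0359
18.85 tcp nest mm [ 0.69  0.46 12.46] F nest [  5.96 -10.8    0.72] tilt [ 0.3  -0.04 -0.23] w 0.0356
19.05 tcp nest mm [ 0.69  0.48 12.48] F nest [  6.72 -10.23  -0.93] tilt [ 0.3  -0.07 -0.24] w 0.0356
```

```bash
for i in 1 2 3; do python3 -m inch '[[[-0.036,-0.006,-0.018,0,0,0],[-0.072,-0.012,-0.034,0,0,0],[-0.072,-0.012,-0.034,0,0,0]]]' >/dev/null; python3 -c "
from h import *
nst()"; done
```

```text
19.35 tcp nest mm [ 0.67  0.48 12.52] F nest [  9.13 -11.1   -3.39] tilt [ 0.31 -0.12 -0.26] w 0.0359
19.65 tcp nest mm [ 0.63  0.49 12.58] F nest [ 12.59 -11.84  -5.92] tilt [ 0.31 -0.17 -0.27] w 0.0355
19.95 tcp nest mm [ 0.61  0.49 12.71] F nest [ 12.34 -12.72  -6.3 ] tilt [ 0.32 -0.23 -0.28] w 0.0356
```

```bash
python3 -m inch '[[[0.01,0.002,-0.022,0,0,0],[0.02,0.003,-0.045,0,0,0],[0.02,0.003,-0.045,0,0,0]]]' >/dev/null; python3 -c "
from h import *
nst()"; python3 -m inch '[[[-0.036,-0.006,-0.018,0,0,0],[-0.063,-0.01,-0.04,0,0,0],[-0.063,-0.01,-0.04,0,0,0],[-0.063,-0.01,-0.04,0,0,0]]]' >/dev/null; python3 -c "
from h import *
nst()"
```

```text
20.25 tcp nest mm [ 0.61  0.48 12.66] F nest [ 12.1  -12.85  -2.85] tilt [ 0.31 -0.26 -0.29] w 0.0357
20.65 tcp nest mm [ 0.61  0.53 12.68] F nest [ 12.76 -11.4   -4.37] tilt [ 0.31 -0.31 -0.3 ] w 0.0356
```

```bash
python3 -m inch '[[[-0.03,-0.005,-0.04,0,0,0],[-0.07,-0.01,-0.085,0,0,0],[-0.07,-0.01,-0.085,0,0,0],[-0.07,-0.01,-0.085,0,0,0]]]' >/dev/null; python3 -c "
from h import *
nst()"; python3 -m inch '[[[0,0,0,0,0,0],[0,0,0,0,0,0]]]' >/dev/null; python3 -c "
from h import *
nst()"
```

```text
21.05 tcp nest mm [ 0.56  0.52 12.65] F nest [ 14.62 -13.38  -2.12] tilt [ 0.32 -0.41 -0.31] w 0.0358
21.25 tcp nest mm [ 0.58  0.5  12.65] F nest [ 13.06 -12.54  -2.42] tilt [ 0.32 -0.41 -0.31] w 0.0359
```

```bash
python3 -m inch '[[[0.06,-0.04,0.03,0,0,0],[0.13,-0.08,0.055,0,0,0],[0.19,-0.12,0.08,0,0,0],[0.256,-0.16,0.106,0,0,0],[0.256,-0.16,0.106,0,0,0]]]' >/dev/null; python3 -c "
from h import *
nst()"
```

```text
21.75 tcp nest mm [ 0.64  0.37 12.45] F nest [ 8.05 -7.48  3.52] tilt [ 0.08 -0.26 -0.18] w 0.0358
```

```bash
python3 -m inch '[[[0.06,-0.03,0.03,0,0,0],[0.12,-0.06,0.065,0,0,0],[0.19,-0.09,0.1,0,0,0],[0.19,-0.09,0.1,0,0,0]]]' >/dev/null; python3 -c "
from h import *
nst()"
```

```text
22.15 tcp nest mm [ 0.77  0.31 12.45] F nest [ 2.2  -4.72  7.94] tilt [-0.06 -0.14 -0.08] w 0.0358
```

```bash
python3 -m inch '[[[-0.012,-0.002,0.027,0,0,0],[-0.012,-0.002,0.027,0,0,0]]]' >/dev/null; python3 -c "
from h import *
nst()"; python3 -m inch '[[[0,0,0,0,0,0],[0,0,0,0,0,0],[0,0,0,0,0,0],[0,0,0,0,0,0],[0,0,0,0,0,0],[0,0,0,0,0,0]]]' 80; python3 -c "
from h import *
nst()"
```

```text
22.35 tcp nest mm [ 0.72  0.29 12.45] F nest [ 2.94 -4.57  4.57] tilt [-0.05 -0.12 -0.07] w 0.0353
time_s: 22.95
eef_pos: [0.5863, 0.2165, 0.1251]
orientation: [-3.141, -0.436, 0.163]
force: [-0.7, 0.2, -0.6]
gripper_width: 0.0596
22.95 tcp nest mm [-1.2   0.53 11.68] F nest [-0.83  0.29 -0.3 ] tilt [-0.05  0.04  0.07] w 0.0596
```

```bash
python3 -m inch '[[[-0.42,-0.07,0.9,0,0,0],[-1.25,-0.2,2.7,0,0,0],[-2.5,-0.41,5.4,0,0,0],[-4.2,-0.68,9.1,0,0,0],[-6,-1,10.5,0,0,0],[-7.7,-1.2,9.6,0,0,0],[-7.7,-1.2,9.6,0,0,0],[-7.7,-1.2,9.6,0,0,0],[-7.7,-1.2,9.6,0,0,0]]]' 80; python3 - <<'E'
from h import *
nst(); im,d,c=grab('wrist'); save(im[80:290,210:400],'wrist6',2.8)
P=cloud(d,c); F=np.load('pics/nest.npz')['F']; Q=(P-[.5923,.2169,.115])@F.T*1000
m=(np.abs(Q[...,2]-12)<4)&(np.abs(Q[...,1])<30)&(np.abs(Q[...,0])<90)&(d>0); q=Q[m]; A=np.c_[q[:,:2],np.ones(len(q))]
k=np.linalg.lstsq(A,q[:,2],rcond=None)[0]; print('top plane slopes deg',np.degrees(k[:2]).round(2),'z0',k[2].round(2),len(q))
print('x range',np.percentile(q[:,0],[.5,99.5]).round(1))
E
```

```text
time_s: 23.85
eef_pos: [0.5101, 0.2045, 0.2214]
orientation: [-3.141, -0.436, 0.163]
force: [0.4, 0.6, 0.3]
gripper_width: 0.0594
23.85 tcp nest mm [-30.39   1.07 131.56] F nest [0.55 0.51 0.05] tilt [-0.04  0.    0.04] w 0.0594
top plane slopes deg [-0.4  -0.11] z0 12.46 7722
x range [-77.4  75.2]
```

View pics/wrist6.png

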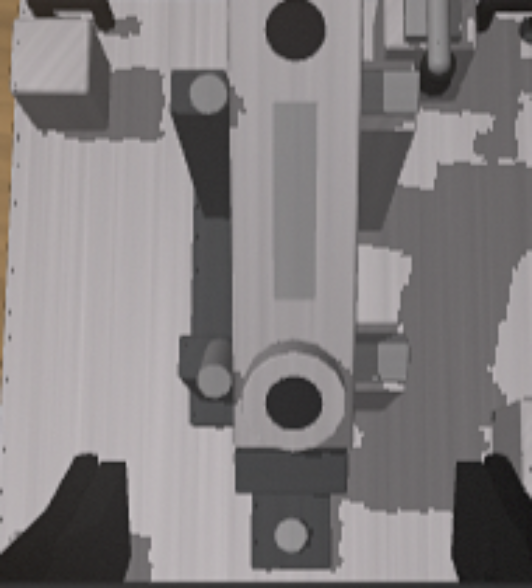

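The link lies flat with its boss end at the end stop (v≈448 in the crop), and its left edge (u 230–235) beside both pins at (208,93) and (214,380). One numeric check follows.

```bash
python3 - <<'E'
from h import *
im,d,c=load('wrist'); F=np.load('pics/nest.npz')['F']; o=F@(np.array(c['xyz'])-[.5923,.2169,.115])
def N(uv,h):
    r=rays(c,np.array(uv,float)/2.8+[210,80]-.35)@F.T; return ((o+r*((h-o[2])/r[:,2])[:,None])*1000).round(1).tolist()
print('pins',N([[208,93],[214,380]],.018),'link edge',N([[230,93],[234.5,380]],.012),'right edge',N([[359,93],[352,380]],.012))
print('link end h12',N([[290,448]],.012),'stop far edge h13',N([[290,492]],.0135),'stop top width',N([[235,470],[348,470]],.0135))
g=cv2.cvtColor(im,cv2.COLOR_RGB2GRAY).astype(int)
for v in(114,215): print(v,g[v,278:300].tolist())
s=load('side')
E
```

```text
pins [[39.6, 22.5, 18.0], [-40.3, 22.6, 18.0]] link edge [[39.4, 17.0, 12.0], [-42.3, 17.1, 12.0]] right edge [[39.4, -17.8, 12.0], [-42.2, -17.5, 12.0]]
link end h12 [[-63.8, 0.7, 12.0]] stop far edge h13 [[-77.6, 0.7, 13.5]] stop top width [[-70.3, 17.3, 13.5], [-70.3, -16.7, 13.5]]
114 [141, 136, 133, 135, 134, 134, 132, 131, 132, 132, 132, 134, 135, 68, 98, 105, 103, 147, 143, 163, 163, 165]
215 [62, 59, 94, 137, 133, 132, 131, 132, 131, 128, 130, 131, 130, 132, 101, 74, 98, 104, 103, 117, 126, 167]
```

```bash
python3 -c "
from h import *
nst(); print(workorder.close_job())"
```

```text
23.9 tcp nest mm [-30.39   1.   131.44] F nest [ 0.3  -0.06 -0.18] tilt [-0.02  0.01  0.03] w 0.0597
the job is handed in; nothing more can be done
None
```

The long link is on the rests, against both side pins and the end stop, and I handed the job in at 23.9 s. No verdict was reported.

- **Set-down:** I gripped the link and placed it about 8 mm clear of both stops, boss end down the slope. The rests took up about 8 N at contact.
- **Side push:** I slid it sideways until both pins bore. The wrist read about 13.7 N; less roughly 3 N of sliding friction, about 10 N reached the pins.
- **End push:** I slid it down the slope until the end stop bore. The wrist read about 13–14.6 N; less friction, I estimate 8–10 N on the stop. During this push the upward load on the tool briefly reversed to about −6 N, so I added a little downward pressure to keep the link on the rests.
- **Release:** I eased both loads, opened the fingers and backed away.

My last checks, from the wrist camera:

- **Flatness:** the link's top lies parallel to the rests within about 0.4°, at 12.5 mm (12 mm nominal).
- **Side pins:** its side edge is at 17.0–17.1 mm at both pins, against a pin line of 17.5 mm. The link measured about 1.2 mm narrow in that view, so this agrees with contact.
- **End stop:** its boss end is at −63.8 mm, against the stop face measured earlier at about −64 mm.
- **Contact and surroundings:** the wrist force is back to about zero. I did not take a separate final picture of the other objects; the path stayed clear of them.

One measurement failed: the first automatic plane fit from depth was unusable. I took the nest pose from the rests' edges instead. Those came out about 2–4% small in scale, so I relied on feeling the contacts for the final millimetres.

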